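# Seat the new pads of a bassoon boot joint

## Task

The two brass keys on the bassoon boot joint have new pads: press both brass cups down together with one fingertip on each, keep them fully closed for three seconds so the pads seat, then let both spring open again and move clear. Do not press the black keys, do not press one brass key on its own, and neither lift nor shift anything else on the bench.

Things in the scene. Friction and masses are not known exactly. Their poses are not given: they have to be found in the camera images.
- boot: dark red lacquered wooden boot joint of a bassoon, an oval bar 440 mm long (along its y), 96 mm wide, fixed in a wooden cradle with cork pads; wood from 30 to 86 mm above the bench. Origin on the bench under its middle; y along its length (left-right as seen by the robot, turned up to 0.45 rad)
- brass_pair: pair of shiny yellow brass hinged pad keys on the boot joint, on either half of it. Each key ends in a round cup 26 mm across, 7 mm thick; cup centres 64 mm apart, at y = +32 (key a) and -32 mm (key b), x = -20 mm in this frame. Origin on top of the wood, 86 mm above the bench; x away from the robot at yaw 0, z up, yaw as the boot joint. Hinge posts at x = +30 mm; nothing near stands higher than the cups
- brass_a_top (a point): centre of the upper face of the shiny yellow brass cup a (+ y side), 111 mm above the bench when open (it leans 0.16 rad, robot side higher) and level 8 mm lower when fully closed; moves with the key
- brass_a (a joint): shiny yellow brass key a, rad: 0 open (sprung), 0.16 fully closed on its tone hole (hard stop). A cup must be pushed down 8 mm at its centre; about 1.2 N starts it, about 4 N closes it fully; it springs open when let go
- brass_b_top (a point): centre of the upper face of the shiny yellow brass cup b (- y side), 111 mm above the bench when open (it leans 0.16 rad, robot side higher) and level 8 mm lower when fully closed; moves with the key
- brass_b (a joint): shiny yellow brass key b, rad: 0 open (sprung), 0.16 fully closed on its tone hole (hard stop). A cup must be pushed down 8 mm at its centre; about 1.2 N starts it, about 4 N closes it fully; it springs open when let go
- black_pair: pair of black hinged pad keys on the boot joint, on either half of it. Each key ends in a round cup 26 mm across, 7 mm thick; cup centres 64 mm apart, at y = +32 (key a) and -32 mm (key b), x = -20 mm in this frame. Origin on top of the wood, 86 mm above the bench; x away from the robot at yaw 0, z up, yaw as the boot joint. Hinge posts at x = +30 mm; nothing near stands higher than the cups
- black_a_top (a point): centre of the upper face of the black cup a (+ y side), 111 mm above the bench when open (it leans 0.16 rad, robot side higher) and level 8 mm lower when fully closed; moves with the key
- black_a (a joint): black key a, rad: 0 open (sprung), 0.16 fully closed on its tone hole (hard stop). A cup must be pushed down 8 mm at its centre; about 1.2 N starts it, about 4 N closes it fully; it springs open when let go
- black_b_top (a point): centre of the upper face of the black cup b (- y side), 111 mm above the bench when open (it leans 0.16 rad, robot side higher) and level 8 mm lower when fully closed; moves with the key
- black_b (a joint): black key b, rad: 0 open (sprung), 0.16 fully closed on its tone hole (hard stop). A cup must be pushed down 8 mm at its centre; about 1.2 N starts it, about 4 N closes it fully; it springs open when let go
- screwdriver: blue-handled screwdriver, 170 mm long, lying on the bench on the robot's side of the boot joint; origin on the bench under it; loose, to be left alone
- brush: small brush, 170 mm long, lying on the bench on the robot's side of the boot joint; origin on the bench under it; loose, to be left alone
- pad_jar: closed glass jar, 60 mm across, 65 mm tall, standing beyond the boot joint; origin under its base; loose, to be left alone
- oil_bottle: small amber bottle with red cap, 30 mm across, 85 mm tall, beyond the boot joint; origin under its base; loose, to be left alone
- bell_ring: white ring, 68 mm outer diameter, 22 mm tall, lying flat beyond the boot joint; origin under its centre; loose, to be left alone
- cork_plug: cork plug, 28 mm across, 35 mm tall, standing beyond the boot joint; origin under its base; loose, to be left alone
- mallet: hammer, 240 mm long, lying at the right of the bench; origin on the bench under it; loose, to be left alone

How it is judged:
On the way:
1. both brass keys fully closed together by the fingers, for 2.5 s without a break (value of joint each of brass_a, brass_b above 0.125 rad and contact force between the fingers and brass_pair above 1 N), for 2.5 s.
At the end, for the whole second after the job is handed in: After being held closed (over 0.125 of 0.16 rad) together for at least 2.5 s, both brass keys are open again (under 0.02 rad), the black keys are open, and no loose thing is more than 20 mm from where it was (value of joint each of brass_a, brass_b, black_a, black_b below 0.02 rad and not (distance of any of screwdriver, brush, pad_jar, oil_bottle, bell_ring, cork_plug, mallet from where it was at the start of the episode above 0.02 m)); the robot touches nothing.
It fails at once if one brass key is pressed (over 0.10 rad) while the other is still open (under 0.03 rad) ((value of joint brass_a above 0.1 rad and value of joint brass_b below 0.03 rad) or (value of joint brass_b above 0.1 rad and value of joint brass_a below 0.03 rad)).
It fails at once if a black key is pressed (over 0.06 rad) (value of joint any of black_a, black_b above 0.06 rad).
It fails at once if a loose thing on the bench is lifted, carried or pushed more than 20 mm (distance of any of screwdriver, brush, pad_jar, oil_bottle, bell_ring, cork_plug, mallet from where it was at the start of the episode above 0.02 m).
It also fails if it takes over 40 s, if anything falls off the work surface, if the arm or the gripper's body presses on something with over 40 N, if the wrist force passes 120 N, or if a joint passes its speed limit or range.

## Robot

A 6-joint arm with a two-finger parallel gripper is mounted at the origin on the work surface. World frame = base frame: x ahead of the robot, y to its left, z up, the work surface at z = 0. Lengths are in m, angles in rad, forces in N, time in s.
With the tool pointing down it reaches from about 0.325 to 0.9 m from the base axis. Payload 6.1 kg.
Tool frame: the origin (TCP) lies on the centre line of the jaws, within the pads' length; the fingertips stand 14 mm ahead of it and the grasp point (between the pads) lies 5 mm behind it; z points along the fingers, y is the line along which they close (so a half turn about z gives the same grasp; the last joint's range is limited). The gripper opens to 87 mm and grips with 3 to 60 N. Pads are 19 mm wide; open, the fingers measure 117 mm over their backs; the gripper's body (75 mm by 190 mm) begins 51 mm behind the grasp point.
Start: joints at [-1.269, 0.22, 1.526, -0, 1.395, -0.126], TCP at [0.259, -0.569, 0.237] pointing down, gripper open.
Joint ranges: [-2.98, 2.98], [-0.91, 2.08], [0.09, 2.57], [-1.24, 4.39], [0.2, 2.65], [-2.68, 2.68]. Speed limits (rad/s): [2.57, 2.57, 3.01, 3.14, 3.14, 3.14].

## Interface

Orientations are given as a rotation vector (axis times angle).
In Python, from rig import sense, read_camera, calibration, job_done gives the robot as it stands. The module is installed in compiled form; this text tells all that it offers.
- The arm moves only by the tool servo_tool, never from a script. Its argument "deltas" is a list of rows, each a list of 3 entries, a list of its own where there are three numbers: the shift along the tool's x, y, z in mm, then the turn, a rotation vector about the tool's x, y, z in degrees, then the opening, from -1 (shut) to 1 (fully open), so that 0 is half open. In form: [[[x, y, z], [rx, ry, rz], fingers], ...]. A call has 1 to 10 rows; each row shifts and turns the commanded pose from where the row before left it, along the tool's axes as they then stand; what a row does not reach is not made up. A row lasts 1/10 s, in which the tool goes at most 50 mm and 8.59 degrees, less where a joint would pass 70% of its speed; a pose out of reach is approached as far as the arm can. A call is refused whole if a number of a shift passes 50 or a number of a turn 8.59, either way. A call with a gripper value outside its range is refused whole. The fingers move at their own pace and stop on an object; "newtons" is the grip in N (left out, the last holds). Time passes only in rows, so rows that do not move let the fingers close. It gives the time, the measured TCP pose, the force, the opening and the grip force at its end, in the units of the state.
- sense(): the state, without advancing time (a new reading comes with each control period).
- read_camera(name): name is "scene" or "top" or "wrist"; returns the picture (420x560x3 uint8, blue, green, red); there is no depth.
- calibration(name): a dict with "vfov" (degrees; the focal length in pixels is half the picture's height over the tangent of half this angle, whatever the lens; pixels are square), "cx", "cy" (the principal point, pixels), "world_to_cam" (4x4, takes a point from world to camera coordinates). Camera axes: x right, y down, z forward; pixel columns grow to the right and rows downward; lengths in m; the calibration is good to about 2 mm. A picture is of the moment at which its call begins: read the wrist's pose just before it. calibration takes no time and is no camera call; for the wrist camera it gives the pose at the moment of the call.
- job_done(): hands the job in; it is judged then, once.
The state is a dict: "clock": time; "q": joint angles; "dq": joint speeds; "tau": joint torques, N m; "tool_pos": TCP position; "eef_rot": TCP orientation; "wrist_force": force on the tool from outside, world axes, zero at the start; "ft_torque": the same for the moment, N m; "finger_gap": finger opening in m; "grip_force": force on a finger pad.
Only numpy, scipy, OpenCV 4.12 (cv2) and the standard library are available. Lean on these libraries where they do the work, as an engineer would, in place of code of your own. Each camera call takes 0.05 s, during which the arm holds its last target. There are 200 camera calls.

## Working session

There is one attempt and no reset: what is moved stays moved. The work goes in short steps, Python scripts to look and compute and a tool call to move; the robot and the scene stay as the last step left them, time stands still between calls to the robot, and variables do not carry over. Pictures are saved under pics/ and viewed, at most 10 in all, crops included, and the job is handed in when it is done.

Besides the shell and the picture viewer there is one more tool, called after "Request:" as name([rows], argument=value, ...), one row to a line, values as JSON. servo_tool: Moves the arm, as the interface text tells. Its arguments: {"type":"object","properties":{"deltas":{"type":"array"},"newtons":{"type":"number"}},"required":["deltas"]}

```bash
mkdir -p pics
python3 - <<'E'
from rig import *
import cv2
for n in("top","scene"):
    cv2.imwrite(f"pics/{n}0.png",read_camera(n)); c=calibration(n); print(n,c["vfov"],c["cx"],c["cy"],c["world_to_cam"])
s=sense();print(s["clock"],s["tool_pos"],s["eef_rot"],s["finger_gap"],s["wrist_force"])
E
```

```text
top 51.626868108033094 273.1499966920145 199.81330017957316 [[-0.01737248 -0.99964389 -0.02025537 -0.06053488]
 [-0.98688828  0.02039507 -0.16011113  0.61290706]
 [ 0.16046722  0.01720826 -0.98689115  1.03632612]
 [ 0.          0.          0.          1.        ]]
scene 52.73754119417241 272.4041833698072 209.34162750142713 [[ 0.36288891  0.93168787 -0.01641168 -0.13134907]
 [ 0.73156087 -0.29576081 -0.61428351 -0.41667876]
 [-0.57717443  0.21091053 -0.78891471  1.2950944 ]
 [ 0.          0.          0.          1.        ]]
0.1 [ 0.25911381 -0.56815681  0.2355165 ] [-3.06823876e+00 -6.66467508e-01  2.75476428e-04] 0.087090606297556 [0.65224232 0.26229927 0.0846433 ]
```

View pics/top0.png

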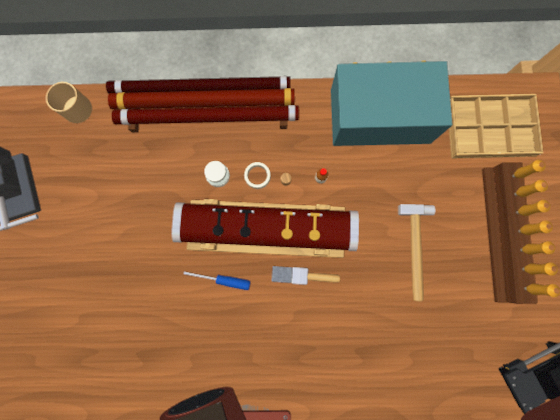

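View pics/scene0.png

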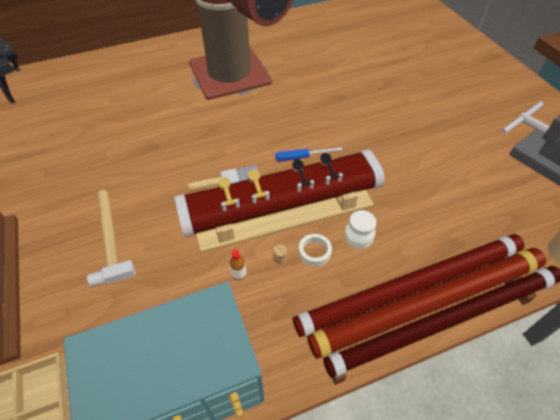

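The top view shows the brass cups at about (287,234) = a and (314,235) = b. The black ones are at about (219,230) and (246,231). In the scene view the brass cups are at about (224,183) and (254,176).

```bash
cat > h.py <<'E'
from rig import *
import cv2,numpy as np
from scipy.spatial.transform import Rotation as R
def ray(c,uv):
    f=210/np.tan(np.radians(c["vfov"]/2));M=np.array(c["world_to_cam"])
    d=M[:3,:3].T@np.array([(uv[0]-c["cx"])/f,(uv[1]-c["cy"])/f,1]);return -M[:3,:3].T@M[:3,3],d
def onz(c,uv,z):
    o,d=ray(c,uv);return o+d*(z-o[2])/d[2]
def cups(img,box):
    x0,y0,x1,y1=box;S=4
    h=cv2.cvtColor(cv2.resize(img[y0:y1,x0:x1],None,fx=S,fy=S,interpolation=cv2.INTER_CUBIC),cv2.COLOR_BGR2HSV)
    m=cv2.inRange(h,(15,120,110),(35,255,255))
    m=cv2.morphologyEx(m,cv2.MORPH_OPEN,cv2.getStructuringElement(cv2.MORPH_ELLIPSE,(27,27)))
    n,_,st,ce=cv2.connectedComponentsWithStats(m)
    return m,[((ce[i]+.5)/S-.5+[x0,y0],st[i][2:]/np.array([S,S,S*S])) for i in range(1,n)]
E
python3 - <<'E'
from h import *
for n,b in(("top",(270,200,335,250)),("scene",(205,160,280,220))):
    im=cv2.imread(f"pics/{n}0.png");m,L=cups(im,b);c=calibration(n)
    for uv,st in L: print(n,uv.round(1),st,onz(c,uv,.109).round(4))
    x0,y0,x1,y1=b;cv2.imwrite(f"pics/c_{n}.png",np.hstack([cv2.resize(im[y0:y1,x0:x1],None,fx=4,fy=4),cv2.cvtColor(m,8)]))
c=calibration("top");im=cv2.imread("pics/top0.png")
# boot axis from dark red mask
h=cv2.cvtColor(im,cv2.COLOR_BGR2HSV)[195:260,165:365]
m=((h[...,2]<90)).astype(np.uint8);cn=max(cv2.findContours(m,0,2)[0],key=cv2.contourArea)
bx=cv2.boxPoints(cv2.minAreaRect(cn))+[165,195];P=[onz(c,p,.06) for p in bx];print(np.round(P,3))
for i in range(4):
    d=P[i]-P[i-1];print(np.linalg.norm(d).round(3),np.degrees(np.arctan2(-d[0],d[1])).round(2))
E
```

```text
top [286.5 233.3] [11.25 11.5  99.5 ] [ 0.5222 -0.1029  0.109 ]
top [314.1 234.6] [10.75 11.5  99.  ] [ 0.518  -0.1669  0.109 ]
scene [254.3 175.6] [ 12.75  11.5  111.5 ] [ 0.5237 -0.1018  0.109 ]
scene [223.4 183.3] [ 12.5     11.75   108.3125] [ 0.5198 -0.168   0.109 ]
scene [259.7 193.5] [ 7.5    7.25  41.625] [ 0.5736 -0.108   0.109 ]
scene [229.5 200.9] [ 7.5   7.5  43.25] [ 0.569  -0.1706  0.109 ]
[[ 0.512  0.158  0.06 ]
 [ 0.606  0.155  0.06 ]
 [ 0.578 -0.26   0.06 ]
 [ 0.485 -0.251  0.06 ]]
0.41 -3.77
0.095 -91.76
0.416 176.08
0.094 84.7
```

Both views agree to 2 mm, and the spacing comes out at 64.1 mm as given. The midpoint is about (0.521, -0.135) and yaw is -3.8°. Next I'll turn the tool, set the opening to 49 mm (finger centres 64 mm apart) and move above the cups.

Request:
servo_tool([
  [[0,0,0],[0,0,7.1],0.126],
  [[0,0,0],[0,0,7.1],0.126],
  [[0,0,0],[0,0,7.1],0.126],
  [[0,0,0],[0,0,7],0.126],
  [[14,-28,0],[0,0,0],0.126],
  [[14,-28,0],[0,0,0],0.126],
  [[14,-28,0],[0,0,0],0.126],
  [[14,-28,0],[0,0,0],0.126],
  [[14,-28,0],[0,0,0],0.126],
  [[14,-28,0],[0,0,0],0.126],
])

```text
clock: 1.1
tool_pos: [0.3545, -0.4052, 0.2361]
eef_rot: [-3.139, 0.104, 0.001]
wrist_force: [1.4, 0.0, 0.2]
finger_gap: 0.049
grip_force: 0.0
```

Request:
servo_tool([
  [[15,-28,0],[0,0,0],0.126],
  [[15,-28,0],[0,0,0],0.126],
  [[15,-28,0],[0,0,0],0.126],
  [[15,-28,0],[0,0,0],0.126],
  [[15,-28,0],[0,0,0],0.126],
  [[15,-28,0],[0,0,0],0.126],
  [[15,-28,0],[0,0,0],0.126],
  [[15,-28,0],[0,0,0],0.126],
  [[15,-28,0],[0,0,0],0.126],
  [[14,-28,0],[0,0,0],0.126],
])

```text
clock: 2.1
tool_pos: [0.5217, -0.1357, 0.2361]
eef_rot: [-3.14, 0.104, 0.001]
wrist_force: [1.2, -0.8, 1.5]
finger_gap: 0.0489
grip_force: 0.0
```

Request:
servo_tool([
  [[0,0,0],[0,0,0],0.126],
  [[0,0,0],[0,0,0],0.126],
  [[0,0,0],[0,0,0],0.126],
])

```text
clock: 2.4
tool_pos: [0.5209, -0.1377, 0.2362]
eef_rot: [3.14, -0.105, -0.001]
wrist_force: [-0.2, -0.0, -0.2]
finger_gap: 0.0491
grip_force: 0.0
```

```bash
cat > go.py <<'E'
from h import *
s=sense();r=R.from_rotvec(s["eef_rot"]).as_matrix()
print(s["clock"],np.round(s["tool_pos"],4),s["finger_gap"],np.round(s["wrist_force"],2))
t=np.degrees(np.arctan2(r[1,0],r[0,0]));print("t",t,"turn tool z by",t+3.8,"tilt",r[:,2].round(4))
print("shift tool mm",(1000*r.T@(np.array([.5210,-.135,s["tool_pos"][2]])-s["tool_pos"])).round(1))
E
python3 go.py
python3 - <<'E'
from h import *
c=calibration("wrist");im=read_camera("wrist");cv2.imwrite("pics/w1.png",im)
for uv,st in cups(im,(0,0,560,420))[1]: print(uv.round(1),st,onz(c,uv,.111).round(4))
E
```

```text
2.4 [ 0.5209 -0.1377  0.2362] 0.049060508956233755 [-0.23 -0.02 -0.17]
t -3.8126964719110696 turn tool z by -0.012696471911069818 tilt [-8.e-04 -2.e-04 -1.e+00]
shift tool mm [-0.1 -2.7 -0. ]
[3.6 2.1] [ 9.      6.     43.1875] [0.7024 0.0744 0.111 ]
[243.6   1.2] [ 7.5   4.25 24.5 ] [ 0.6905 -0.1192  0.111 ]
[359.6   7.3] [ 225.75   23.75 2108.5 ] [ 0.6802 -0.2126  0.111 ]
[512.9   8.1] [ 87.75    21.25   905.3125] [ 0.6716 -0.3366  0.111 ]
[555.7  11.5] [ 8.5    9.5   59.125] [ 0.6669 -0.3717  0.111 ]
[ 1.9 12. ] [ 5.5     9.5    42.1875] [0.6956 0.0778 0.111 ]
[243.2  16.6] [ 25.      16.5    271.1875] [ 0.6796 -0.1178  0.111 ]
[224.2  17.2] [ 8.  8. 49.] [ 0.6802 -0.1023  0.111 ]
[461.7  17.3] [ 9.      8.25   54.9375] [ 0.6676 -0.2958  0.111 ]
[444.6  17.9] [ 14.5   9.5 102. ] [ 0.668  -0.2819  0.111 ]
[421.4  18.9] [13.25  9.   91.75] [ 0.6686 -0.2631  0.111 ]
[204.9  20.9] [ 6.75    6.75   34.5625] [ 0.6785 -0.0862  0.111 ]
[432.9  57.2] [ 280.      61.75  6423.125] [ 0.6391 -0.2742  0.111 ]
[318.1  40.6] [ 15.     22.5   221.375] [ 0.6579 -0.1783  0.111 ]
[548.2  63.2] [ 28.5
[... 1308 characters left out ...]
 8.5   34.875] [ 0.549 -0.392  0.111]
[542.3 170.1] [ 34.75   19.5   488.375] [ 0.5369 -0.3805  0.111 ]
[553.5 185.2] [ 12.5     15.75   166.0625] [ 0.522 -0.393  0.111]
[535.7 186.9] [ 16.5   14.75 171.  ] [ 0.5215 -0.3767  0.111 ]
[532.  206.1] [ 29.5     17.     348.3125] [ 0.5029 -0.376   0.111 ]
[479.8 210.6] [ 36.25  19.   398.75] [ 0.5016 -0.3271  0.111 ]
[384.2 265.4] [ 20.25    54.     571.4375] [ 0.4505 -0.2375  0.111 ]
[175.5 265.6] [ 20.      53.25   554.3125] [ 0.4636 -0.0293  0.111 ]
[339.9 306.4] [ 337.5      31.25   4955.5625] [ 0.407  -0.1926  0.111 ]
[300.4 288.4] [ 9.25  7.75 54.  ] [ 0.4304 -0.1528  0.111 ]
[309.1 297.9] [ 6.75    6.75   34.5625] [ 0.419  -0.1612  0.111 ]
```

View pics/w1.png

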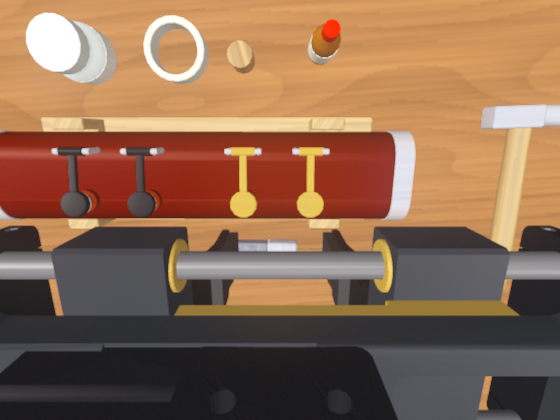

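The wrist view shows the brass cups at (243,204) and (310,204). The black pair is off to the left, and the fingers are at about x=228 and x=335.

Run:
```python
from h import *
im=cv2.imread("pics/w1.png");c=calibration("wrist")
for x0 in(225,292):
    m=cv2.inRange(cv2.cvtColor(im[192:222,x0:x0+36],cv2.COLOR_BGR2HSV),(15,120,110),(35,255,255))
    (u,v),r=cv2.minEnclosingCircle(max(cv2.findContours(m,0,2)[0],key=cv2.contourArea));print(u+x0,v+192,r,onz(c,(u+x0,v+192),.110).round(4))
```

```text
243.04347801208496 203.83478260040283 13.772270202636719 [ 0.5225 -0.1028  0.11  ]
309.71153831481934 204.04807662963867 13.863754272460938 [ 0.5182 -0.1661  0.11  ]
```

Request:
servo_tool([
  [[0,-1,15],[0,0,0],0.126],
  [[0,-1,15],[0,0,0],0.126],
  [[0,0,15],[0,0,0],0.126],
  [[0,0,15],[0,0,0],0.126],
  [[0,0,15],[0,0,0],0.126],
  [[0,0,10],[0,0,0],0.126],
  [[0,0,0],[0,0,0],0.126],
  [[0,0,0],[0,0,0],0.126],
  [[0,0,0],[0,0,0],0.126],
])

```text
clock: 3.35
tool_pos: [0.5222, -0.1353, 0.1525]
eef_rot: [3.139, -0.104, 0.002]
wrist_force: [-0.6, 0.2, -0.1]
finger_gap: 0.0491
grip_force: 0.0
```

```bash
python3 go.py
python3 - <<'E'
from h import *
cv2.imwrite("pics/w2.png",read_camera("wrist"));im=read_camera("scene");cv2.imwrite("pics/s2.png",cv2.resize(im[110:230,160:320],None,fx=4,fy=4))
E
```

```text
3.35 [ 0.5222 -0.1353  0.1525] 0.04911349252400631 [-0.57  0.18 -0.07]
t -3.788756423512531 turn tool z by 0.011243576487468765 tilt [ 1.5e-03 -6.0e-04 -1.0e+00]
shift tool mm [-1.2 -0.2 -0. ]
```

View pics/w2.png

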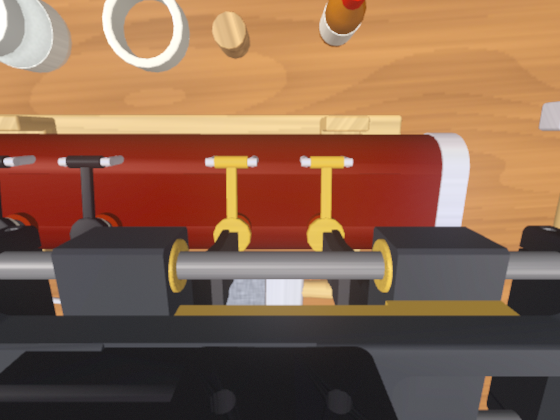

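View pics/s2.png

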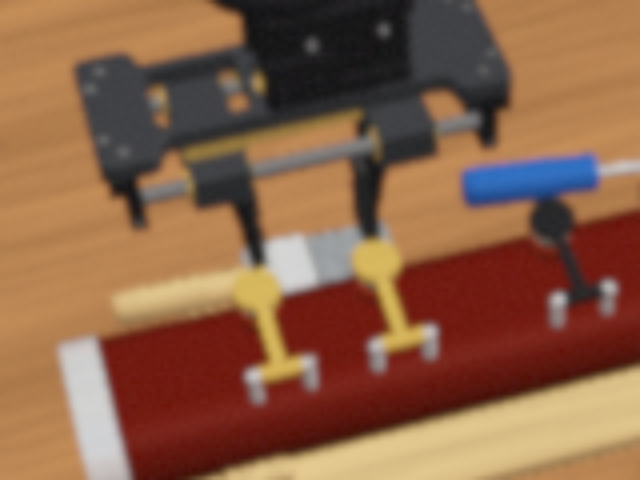

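The fingers are straight over the two brass cups, and the black cups are well clear. Next, approach and press in small steps.

Request:
servo_tool([
  [[-1,0,10],[0,0,0],0.126],
  [[0,0,10],[0,0,0],0.126],
  [[0,0,2],[0,0,0],0.126],
  [[0,0,0],[0,0,0],0.126],
  [[0,0,0],[0,0,0],0.126],
  [[0,0,0],[0,0,0],0.126],
])

```text
clock: 4.05
tool_pos: [0.5208, -0.1351, 0.1299]
eef_rot: [3.14, -0.104, 0.001]
wrist_force: [-0.2, 0.3, 0.5]
finger_gap: 0.0487
grip_force: 0.0
```

Request:
servo_tool([
  [[0,0,2],[0,0,0],0.126],
  [[0,0,2],[0,0,0],0.126],
  [[0,0,2],[0,0,0],0.126],
  [[0,0,0],[0,0,0],0.126],
  [[0,0,0],[0,0,0],0.126],
])

```text
clock: 4.55
tool_pos: [0.5205, -0.1351, 0.1237]
eef_rot: [3.14, -0.104, -0.0]
wrist_force: [-1.7, 0.1, 4.0]
finger_gap: 0.0487
grip_force: 1.6
```

Request:
servo_tool([
  [[0,0,2],[0,0,0],0.126],
  [[0,0,2],[0,0,0],0.126],
  [[0,0,2],[0,0,0],0.126],
  [[0,0,0],[0,0,0],0.126],
  [[0,0,0],[0,0,0],0.126],
])

```text
clock: 5.05
tool_pos: [0.5202, -0.1351, 0.1178]
eef_rot: [3.14, -0.104, -0.001]
wrist_force: [-4.4, 0.3, 6.5]
finger_gap: 0.0488
grip_force: 3.6
```

Request:
servo_tool([
  [[0,0,1],[0,0,0],0.126],
  [[0,0,1],[0,0,0],0.126],
  [[0,0,0],[0,0,0],0.126],
  [[0,0,0],[0,0,0],0.126],
])

```text
clock: 5.45
tool_pos: [0.5202, -0.1351, 0.1172]
eef_rot: [3.14, -0.104, -0.002]
wrist_force: [-9.4, 1.3, 17.4]
finger_gap: 0.0487
grip_force: 8.6
```

The hard stop is reached at the expected height (0.117), with 17 N in total. I'll check that both cups are closed.

Request:
servo_tool([
  [[0,0,0.5],[0,0,0],0.126],
  [[0,0,0],[0,0,0],0.126],
  [[0,0,0],[0,0,0],0.126],
])

```text
clock: 5.75
tool_pos: [0.5202, -0.1351, 0.1172]
eef_rot: [3.14, -0.104, -0.001]
wrist_force: [-11.6, 2.5, 20.8]
finger_gap: 0.0492
grip_force: 10.2
```

Run:
```python
from h import *
s=sense();print(s["clock"],s["tool_pos"],s["wrist_force"],s["ft_torque"],R.from_rotvec(s["eef_rot"]).as_matrix()[:,1])
im=read_camera("scene");cv2.imwrite("pics/s3.png",cv2.resize(im[140:230,180:300],None,fx=6,fy=6,interpolation=cv2.INTER_CUBIC))
```

```text
5.75 [ 0.52023657 -0.13513407  0.11719236] [-11.58532057   2.48538707  20.81865079] [ 0.46802929  1.92085846 -0.08730814] [-6.58743071e-02 -9.97827855e-01  3.83726332e-04]
```

View pics/s3.png

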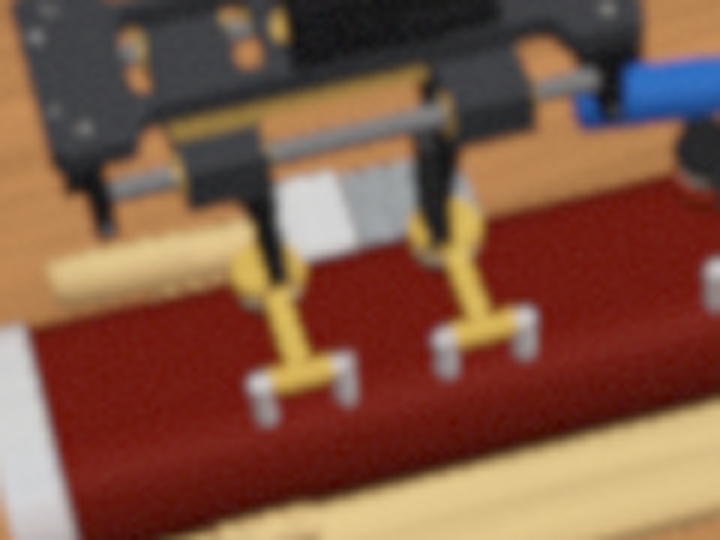

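Both cups are down with a finger on each. The fingers are level to 0.03 mm, so both are closed. I'll hold for over 3.5 s.

Request:
servo_tool([
  [[0,0,0],[0,0,0],0.126],
  [[0,0,0],[0,0,0],0.126],
  [[0,0,0],[0,0,0],0.126],
  [[0,0,0],[0,0,0],0.126],
  [[0,0,0],[0,0,0],0.126],
  [[0,0,0],[0,0,0],0.126],
  [[0,0,0],[0,0,0],0.126],
  [[0,0,0],[0,0,0],0.126],
  [[0,0,0],[0,0,0],0.126],
  [[0,0,0],[0,0,0],0.126],
])

```text
clock: 6.8
tool_pos: [0.5202, -0.1351, 0.1172]
eef_rot: [3.14, -0.104, -0.001]
wrist_force: [-11.1, 2.6, 20.4]
finger_gap: 0.0488
grip_force: 10.1
```

Request:
servo_tool([
  [[0,0,0],[0,0,0],0.126],
  [[0,0,0],[0,0,0],0.126],
  [[0,0,0],[0,0,0],0.126],
  [[0,0,0],[0,0,0],0.126],
  [[0,0,0],[0,0,0],0.126],
  [[0,0,0],[0,0,0],0.126],
  [[0,0,0],[0,0,0],0.126],
  [[0,0,0],[0,0,0],0.126],
  [[0,0,0],[0,0,0],0.126],
  [[0,0,0],[0,0,0],0.126],
])

```text
clock: 7.8
tool_pos: [0.5202, -0.1351, 0.1172]
eef_rot: [3.14, -0.103, -0.001]
wrist_force: [-11.0, 2.3, 20.2]
finger_gap: 0.0488
grip_force: 10.1
```

Request:
servo_tool([
  [[0,0,0],[0,0,0],0.126],
  [[0,0,0],[0,0,0],0.126],
  [[0,0,0],[0,0,0],0.126],
  [[0,0,0],[0,0,0],0.126],
  [[0,0,0],[0,0,0],0.126],
  [[0,0,0],[0,0,0],0.126],
  [[0,0,0],[0,0,0],0.126],
  [[0,0,0],[0,0,0],0.126],
  [[0,0,0],[0,0,0],0.126],
  [[0,0,0],[0,0,0],0.126],
])

```text
clock: 8.8
tool_pos: [0.5202, -0.1351, 0.1172]
eef_rot: [3.14, -0.103, -0.001]
wrist_force: [-10.8, 2.0, 19.6]
finger_gap: 0.0494
grip_force: 10.1
```

Request:
servo_tool([
  [[0,0,0],[0,0,0],0.126],
  [[0,0,0],[0,0,0],0.126],
  [[0,0,0],[0,0,0],0.126],
  [[0,0,0],[0,0,0],0.126],
  [[0,0,0],[0,0,0],0.126],
  [[0,0,0],[0,0,0],0.126],
])

```text
clock: 9.4
tool_pos: [0.5202, -0.1351, 0.1172]
eef_rot: [3.14, -0.104, -0.001]
wrist_force: [-10.7, 1.1, 20.5]
finger_gap: 0.049
grip_force: 10.1
```

Request:
servo_tool([
  [[0,0,-3],[0,0,0],0.126],
  [[0,0,-3],[0,0,0],0.126],
  [[0,0,-4],[0,0,0],0.126],
  [[0,0,-5],[0,0,0],0.126],
  [[0,0,-10],[0,0,0],0.126],
  [[0,0,-20],[0,0,0],0.126],
  [[0,0,-25],[0,0,0],0.126],
  [[0,0,-20],[0,0,0],0.126],
  [[0,0,0],[0,0,0],0.126],
  [[0,0,0],[0,0,0],0.126],
])

```text
clock: 10.4
tool_pos: [0.5206, -0.135, 0.2051]
eef_rot: [3.14, -0.104, 0.001]
wrist_force: [-0.1, 0.5, 0.1]
finger_gap: 0.0491
grip_force: 0.0
```

Request:
servo_tool([
  [[0,0,0],[0,0,0],0.126],
  [[0,0,0],[0,0,0],0.126],
  [[0,0,0],[0,0,0],0.126],
])

```text
clock: 10.7
tool_pos: [0.5199, -0.1347, 0.2039]
eef_rot: [-3.139, 0.104, 0.003]
wrist_force: [-1.1, 0.2, -0.6]
finger_gap: 0.0491
grip_force: 0.0
```

Run:
```python
from h import *
im=read_camera("scene");c=calibration("scene")
for uv,st in cups(im,(205,160,280,220))[1]: print(uv.round(1),st)
cv2.imwrite("pics/s4.png",im)
```

```text
[254.2 175.8] [ 12.75  11.75 111.75]
[223.5 183.3] [ 12.25  11.5  106.25]
[259.7 193.5] [ 7.5    7.25  41.625]
[229.5 200.9] [ 7.5   7.5  43.25]
```

View pics/s4.png

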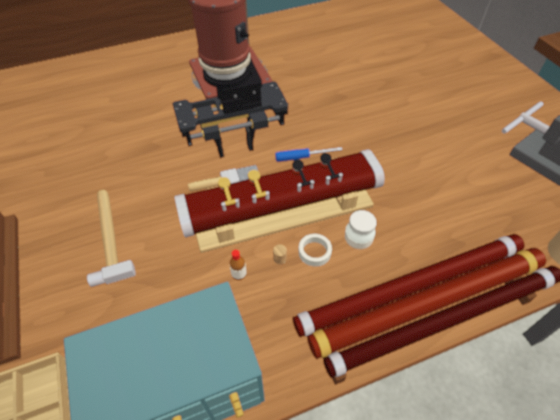

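The cups are back at their starting pixels (254,176) and (223,183), nothing else has moved, and the gripper is clear.

```bash
python3 -c "from rig import *;print(job_done())"
```

```text
the job is handed in; nothing more can be done
None
```

I pressed both brass keys closed together, held them for over 3.5 s, then released them; the last picture shows both open again, nothing else moved and the gripper clear, and the job is handed in (no verdict was returned).

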